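# Put the balance weights away in a push-push bench drawer

## Task

The balance check is done: put the black case of calibration weights away, lying flat in the drawer that is shut now (the one standing ajar is full), and leave both drawers locked shut. The drawers have no handles but push-push catches: press a locked front right in and let go and it springs out a few centimetres, to be drawn open; push a free one right in and let go and it stays locked, and one press more would release it again. Set the case down, do not drop it, and leave the other things on the bench and on the units where they are.

Things in the scene. Friction and masses are not known exactly. Their poses are not given: they have to be found in the camera images.
- case_center (a point): Centre of the weight case: closed black plastic case of calibration weights, 110 long (x) x 50 wide (y) x 40 high (z), 0.25 to 0.5 kg, lying flat on the bench at the left or the right in front of the drawer units; this point is 20 above its underside.
- case: The same weight case; origin under its centre.
- unit_free: Low white steel bench drawer unit, fixed, 235 deep (x) x 172 wide (y) x 80 high, origin at the centre of its underside, x from front to back (the drawer comes out along -x), z up. One drawer with a plain grey front, no handle, push-push catch. This one starts locked shut; its drawer is empty.
- unit_full: Low white steel bench drawer unit, fixed, 235 deep (x) x 172 wide (y) x 80 high, origin at the centre of its underside, x from front to back (the drawer comes out along -x), z up. One drawer with a plain grey front, no handle, push-push catch. This one starts ajar; its drawer is packed with cartons fixed in it.
- front_free (a point): Centre of the outer face of the grey drawer front of unit_free, 41 above the bench; axes as the unit's; moves with the drawer. The front is a plate 12 thick, 168 wide, from 4 to 78 above the bench. Locked, its inner face stands 9 in front of the carcass, so that it can be pressed in.
- front_full (a point): Centre of the outer face of the grey drawer front of unit_full, 41 above the bench; axes as the unit's; moves with the drawer. The front is a plate 12 thick, 168 wide, from 4 to 78 above the bench. Locked, its inner face stands 9 in front of the carcass, so that it can be pressed in.
- floor_free (a point): Centre of the inner floor of the empty drawer, 16 above the bench; axes as the unit's, moves with the drawer, 93.5 behind the outer face of its front. Inside 163 (x) x 140 (y); side and back walls rise 34 above the floor, the front plate 62; the carcass opening is 58 high above the floor.
- drawer_free (a joint): Empty drawer's travel (m), out positive: 0 locked, -0.008 pressed to its stop (takes 5 N, 10 N is plenty), 0.15 fully out. Pressed to the stop and let go it locks at 0; pressed to the stop again and let go, a spring (3 N falling to 2 N) drives it out to about 0.06. Beyond that it runs freely (0.5 N, drag 10 N per m/s), stays where left, and is drawn out by its front plate.
- drawer_full (a joint): The same for the drawer of unit_full, with the same catch and spring; it starts unlocked at 0.056 to 0.09 and must end locked at 0.
- tip_box: Bystander: pipette tip box, blue base and clear hood, 122 x 84 x 74 high, origin under its centre; on the side of the bench where the case is not.
- balance: Bystander: white bench balance, 190 x 150 x 46, on the right, origin under its centre.
- wash_bottle: Bystander: white wash bottle with red cap, 74 across, 192 high, on the left, origin under its centre.
- beaker: Bystander: glass beaker, 68 across, 90 high, on the left, origin under its centre.
- timer: Bystander: flat white lab timer 52 x 70 x 22, on the left, origin under its centre.
- pipette: Bystander: pipette lying on the bench, 250 long along x, 33 high, far right, origin at bench height under its middle.
- tube_rack: Bystander: green tube rack 122 x 80 x 29 high standing on top of unit_full, origin under its centre.
- cup: Bystander: clear plastic cup, 60 across, 60 high, standing on top of unit_free, origin under its centre.
Things that resemble listed ones, but are neither listed nor needed, are in the scene too. There is more than one size of the case; the job needs the middle-sized.

How it is judged:
By the outcome, as a careful person would: the job done as asked, in the order asked, and still so for the second after the job is handed in, with the robot touching nothing.
It also fails if it takes over 67 s, if anything falls off the work surface, if the arm or the gripper's body presses on something with over 40 N, if the wrist force passes 120 N, or if a joint passes its speed limit or range.

## Robot

A 6-joint arm with a two-finger parallel gripper is mounted at the origin on the work surface. World frame = base frame: x ahead of the robot, y to its left, z up, the work surface at z = 0. Lengths are in mm, angles in rad, forces in N, time in s.
With the tool pointing down it reaches from about 325 to 775 mm from the base axis. Payload 9.3 kg.
Tool frame: the origin (TCP) lies at the very end of the fingers, on their centre line; the grasp point (between the pads) lies 19 mm behind it (r.hold_point_z is the distance from the TCP to the grasp point, in mm); x points along the fingers, y is the direction in which the jaws open and shut, and the axes are right-handed (so a half turn about x gives the same grasp; the last joint's range is limited). The gripper opens to 85 mm and grips with 20 to 120 N. Pads are 22 mm wide; open, the fingers measure 114 mm over their backs; the gripper's body (76 mm by 85 mm) begins 54 mm behind the grasp point. The pads swing forward as they close: fully open they stand 13 mm farther back than shut.
Start: joints at [-0.153, 0.259, 0.021, 1.334, 0, 1.418], TCP at [549.997, -0.004, 231.279] pointing down, gripper open.
Joint ranges: [-3.04, 3.04], [-0.91, 1.82], [-1.04, 1.36], [-1.92, 1.95], [-1.52, 1.45], [-3.14, 3.14]. Speed limits (rad/s): [2.22, 2.22, 2.79, 3.14, 3.14, 3.14].

## Interface

Orientations are given as a unit quaternion [w, x, y, z].
In Python, from cell import observe, eyes, r gives the robot as it stands.
- The arm moves only by the shell command python3 -m pendant 'ROWS'. ROWS is JSON, a list of rows, each a list of 3 entries, a list of its own where there are three numbers: the shift along the tool's x, y, z scaled (see below), then the turn, a rotation vector about the tool's x, y, z scaled (see below), then the opening, from -1 (shut) to 1 (fully open). In form: [[[tx, ty, tz], [wx, wy, wz], hand], ...]. A call has 1 to 12 rows; each row shifts and turns the commanded pose from where the row before left it, along the tool's axes as they then stand; what a row does not reach is not made up. The controller multiplies each number of a shift by 0.6 m and each number of a turn by 2 rad. A row lasts 1/8 s, in which the tool goes at most 62.5 mm and 10.7 degrees, less where a joint would pass 70% of its speed; a pose out of reach is approached as far as the arm can. A call with a number of a shift or a turn outside -1 to 1 is refused whole. A call with a gripper value outside its range is refused whole. The fingers move at their own pace and stop on an object; the grip force is fixed at half the most. Time passes only in rows, so rows that do not move let the fingers close. It gives the time, the measured TCP pose, the force and the opening at its end, in the units of the state.
- observe(): the state, without advancing time (a new reading comes with each control period).
- eyes.grab_frame(name): name is "scene" or "side" or "wrist"; returns a dict with "pixels" (420x560x3 uint8, red, green, blue), "fx", "fy", "cx", "cy" (pixels), "dist" ([k1, k2, p1, p2, k3] as OpenCV has them; the pictures are not rectified), "extrinsics" (4x4, takes a point from world to camera coordinates); the wrist camera has in their place "hand_eye" (4x4, takes a point from camera to tool coordinates, whose origin is the TCP and whose axes are the tool frame's). Camera axes: x right, y down, z forward; pixel columns grow to the right and rows downward; lengths in mm; the calibration is good to about 2 mm. A picture is of the moment at which its call begins: read the wrist's pose just before it. There is no depth.
- r.hand_in(): hands the job in, once; it reports no verdict.
The state is a dict: "t": time; "qpos": joint angles; "qvel": joint speeds; "joint_efforts": joint torques, N m; "eef_pos": TCP position; "ee_rot": TCP orientation; "force": force on the tool from outside, world axes, zero at the start; "moment": the same for the moment, N m; "opening": opening from 0.0 (shut) to 1.0 (fully open).
Only numpy, scipy, OpenCV 4.12 (cv2) and the standard library are available. Lean on these libraries where they do the work, as an engineer would, in place of code of your own. Each camera call takes 0.05 s, during which the arm holds its last target.

## Working session

There is one attempt and no reset: what is moved stays moved. The work goes in short steps, Python scripts to look and compute and a shell command to move; the robot and the scene stay as the last step left them, time stands still between calls to the robot, and variables do not carry over. Pictures are saved under pics/ and viewed, and the job is handed in when it is done.

```bash
ls; mkdir -p pics; python3 - <<'E'
from cell import observe, eyes, r
import cv2
s=observe();print(s)
for n in("scene","side","wrist"):
    f=eyes.grab_frame(n);cv2.imwrite(f"pics/{n}0.png",f["pixels"][:,:,::-1])
    print(n,{k:(v.tolist() if hasattr(v,'tolist') else v) for k,v in f.items() if k!="pixels"})
E
```

```text
pics
{'t': 0.0, 'qpos': array([-1.52603406e-01,  2.59224900e-01,  2.07481554e-02,  1.33371336e+00,
        3.05325287e-05,  1.41822904e+00]), 'qvel': array([ 0.00055279,  0.00124705, -0.00147085,  0.00061678,  0.00029694,
       -0.00083206]), 'joint_efforts': array([-2.65873996e-04, -5.55637658e+01,  3.44536042e+01,  1.31759423e-02,
       -2.94380488e-04,  4.47349430e-05]), 'eef_pos': array([5.49712832e+02, 4.67060058e-02, 2.30643052e+02]), 'ee_rot': array([ 0.4995871 ,  0.49972618,  0.50039458, -0.50029164]), 'force': array([-0.35369811,  0.19151645, -0.31616697]), 'moment': array([ 0.00236554, -0.00268268,  0.04722771]), 'opening': 0.9989198386372078}
scene {'fx': 465.81451376458057, 'fy': 465.81451376458057, 'cx': 273.5233794526925, 'cy': 207.28498492127278, 'dist': [-0.020888368925631003, 0.0, 0.0, 0.0, 0.0], 'extrinsics': [[0.575752441672288, 0.8173823626999807, 0.01987961406556872, -294.23987469614224], [0.5687186060104792, -0.3828920303709569, -0.7279785987622874, -241.2385209150735], [-0.587425121258783, 0.43044136212195433, -0.6853115792752233, 1824.5715953673794], [0.0, 0
[... 220 characters left out ...]
401386781, 0.010346286049861375, 377.486783986568], [0.4374410641018941, 0.4586583794674984, -0.7734841991803393, -168.9908652801058], [-0.5455778149570103, -0.5483882747136472, -0.6337311322503605, 1601.8964035743868], [0.0, 0.0, 0.0, 1.0]]}
wrist {'fx': 369.03688527409327, 'fy': 369.03688527409327, 'cx': 276.56550720102956, 'cy': 207.5670906292844, 'dist': [-0.06187977397268874, 0.0, 0.0, 0.0, 0.0], 'hand_eye': [[-0.0014461635610008238, -0.327800547319451, 0.9447458440173334, -142.544418040449], [0.9999976930642901, 0.0010264244749403247, 0.0018868807317338548, -0.1224541611568597], [-0.0015882307934863879, 0.9447463932875667, 0.3277983067269888, -83.72284399320833], [0.0, 0.0, 0.0, 1.0]]}
```

View pics/scene0.png

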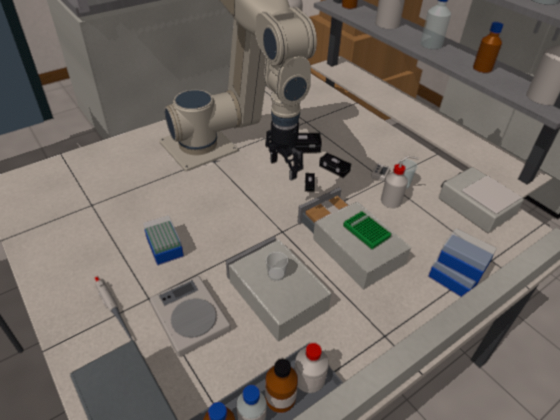

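View pics/side0.png

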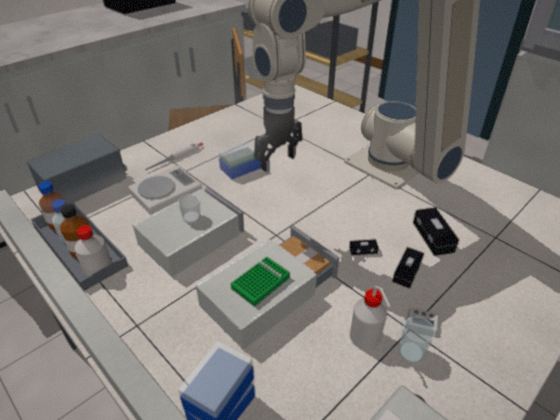

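View pics/wrist0.png

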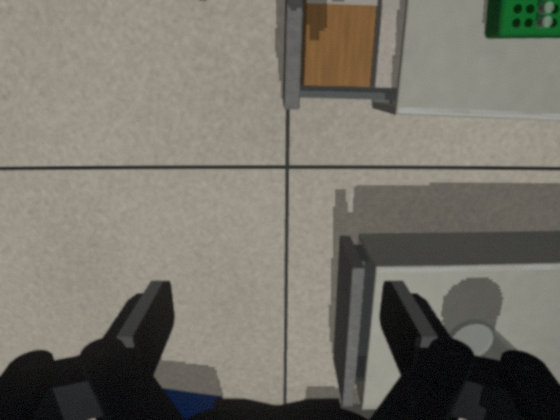

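```bash
cat > h.py <<'E'
import numpy as np, cv2
from scipy.spatial.transform import Rotation as R
from cell import observe, eyes, r
def cam(name):
    s=observe(); f=eyes.grab_frame(name)
    K=np.array([[f["fx"],0,f["cx"]],[0,f["fy"],f["cy"]],[0,0,1]]); d=np.array(f["dist"])
    if name=="wrist":
        q=s["ee_rot"]; T=np.eye(4); T[:3,:3]=R.from_quat([q[1],q[2],q[3],q[0]]).as_matrix(); T[:3,3]=s["eef_pos"]
        E=np.linalg.inv(T@np.array(f["hand_eye"]))
    else: E=np.array(f["extrinsics"])
    return dict(img=f["pixels"][:,:,::-1].copy(),K=K,d=d,E=E)
def ray(c,px):
    p=cv2.undistortPoints(np.array(px,float).reshape(-1,1,2),c["K"],c["d"]).reshape(-1,2)
    v=np.c_[p,np.ones(len(p))]@c["E"][:3,:3]; o=-c["E"][:3,:3].T@c["E"][:3,3]
    return o,v
def plane(c,px,z):
    o,v=ray(c,px); return o+v*((z-o[2])/v[:,2])[:,None]
def proj(c,P):
    p,_=cv2.projectPoints(np.array(P,float).reshape(-1,1,3),cv2.Rodrigues(c["E"][:3,:3])[0],c["E"][:3,3],c["K"],c["d"]);return p.reshape(-1,2)
def topdown(c,z,x0,x1,y0,y1,s=1.0):
    # rectified picture of plane z: column = (y1-y)*s, row=(x1-x)*s
    W=int((y1-y0)*s);H=int((x1-x0)*s)
    jj,ii=np.meshgrid(np.arange(W),np.arange(H))
    P=np.stack([x1-ii/s,y1-jj/s,np.full(ii.shape,z)],-1)
    m=proj(c,P).reshape(H,W,2).astype(np.float32)
    return cv2.remap(c["img"],m[...,0],m[...,1],cv2.INTER_LINEAR)
E
python3 - <<'E'
from h import *
a=cam("side");b=cam("scene")
cv2.imwrite("pics/s1.png",cv2.resize(a["img"][190:310,320:500],None,fx=4,fy=4,interpolation=cv2.INTER_CUBIC))
cv2.imwrite("pics/s2.png",cv2.resize(b["img"][120:220,250:430],None,fx=4,fy=4,interpolation=cv2.INTER_CUBIC))
for n,c in(("side",a),("scene",b)):
    m=(c["img"].max(2)<60).astype(np.uint8)
    cs,_=cv2.findContours(m,cv2.RETR_EXTERNAL,cv2.CHAIN_APPROX_NONE)
    for k in cs:
        if 80<cv2.contourArea(k)<3000:
            x,y,w,h=cv2.boundingRect(k); P=plane(c,k,20)[:,:2]
            (cx,cy),wh,an=cv2.minAreaRect(P.astype(np.float32))
            print(n,x,y,w,h,np.round([cx,cy,*wh,an]))
E
```

```text
side 393 248 30 40 [406. 350. 141.  49.  16.]
side 350 240 28 15 [433. 220.  53.  79.  51.]
side 414 208 44 47 [224. 323. 192.  97.  57.]
side 61 204 18 14 [ 960. -504.   76.   41.   82.]
side 438 147 23 32 [-143.  167.  238.   51.   14.]
side 255 109 47 62 [ 174. -371.  472.  147.   31.]
side 255 48 15 27 [ -304. -1015.   374.    69.    53.]
side 232 39 11 62 [ -158. -1057.   821.    28.    53.]
side 306 15 51 84 [-710. -910. 1313.  301.   37.]
side 360 2 18 110 [-976. -813. 1828.   35.   35.]
side 480 0 56 140 [-1607.  -227.  2555.   101.    17.]
side 379 0 20 98 [-1150.  -793.  1778.    47.    32.]
side 279 0 27 32 [-1032. -1514.   750.   176.    43.]
side 103 0 72 14 [ -344. -2450.   347.   556.    44.]
scene 290 387 17 21 [1027. -301.   27.   49.   21.]
scene 274 353 23 25 [ 951. -270.   69.   48.   77.]
scene 0 314 24 39 [ 475. -806.  147.   15.   10.]
scene 470 288 66 79 [1178.  286.   40.  340.   11.]
scene 173 284 20 13 [ 602. -374.   53.   23.   89.]
scene 524 195 36 24 [977. 790. 125.  33.   3.]
scene 306 173 9 19 [434. 212.  29.  99.  52.]
scene 320 153 31 25 [406. 350. 127.  89.  16.]
scene 519 125 41 58 [ 784. 1082.   58.  476.   18.]
scene 266 113 56 66 [212. 307. 217. 432.  56.]
scene 418 86 24 21 [ 259. 1042.   78.  168.   88.]
scene 284 77 23 23 [-129.  572.   94.  213.   45.]
scene 264 29 12 30 [-591.  749.   59.  363.   56.]
scene 328 17 14 49 [-438. 1077.   61.  627.   48.]
scene 0 0 53 121 [-1252.  -340.    84.  1549.    84.]
```

```bash
python3 - <<'E'
from h import *
a=cam("side");b=cam("scene");w=cam("wrist")
for n,c in(("a",a),("b",b)):
    cv2.imwrite(f"pics/td{n}.png",topdown(c,80,350,950,-350,400,1.0))
E
```

```text
(no output)
```

View pics/s1.png

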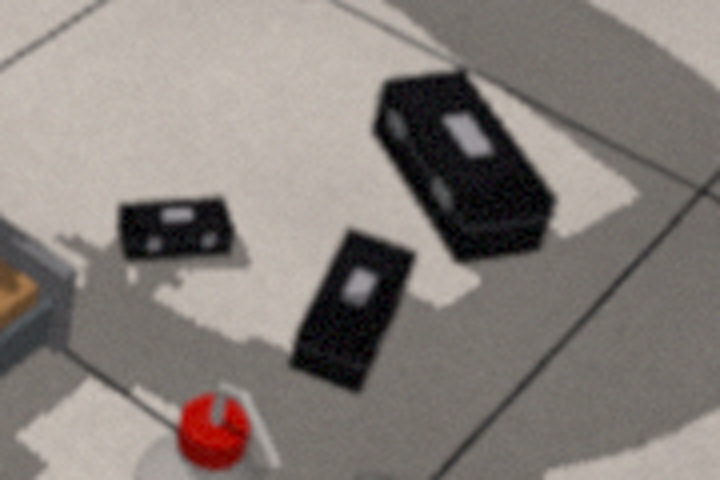

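View pics/s2.png

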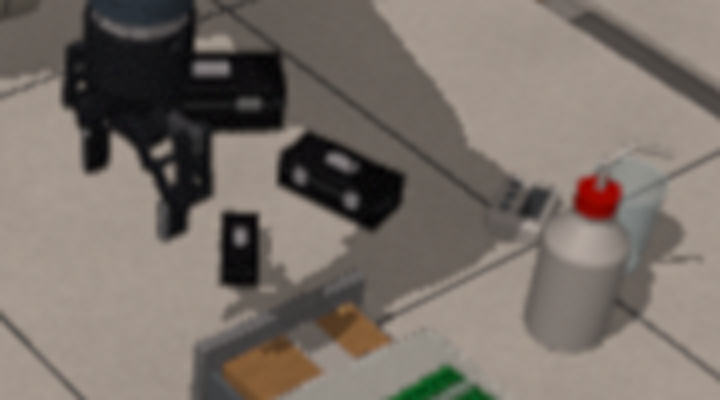

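View pics/tda.png

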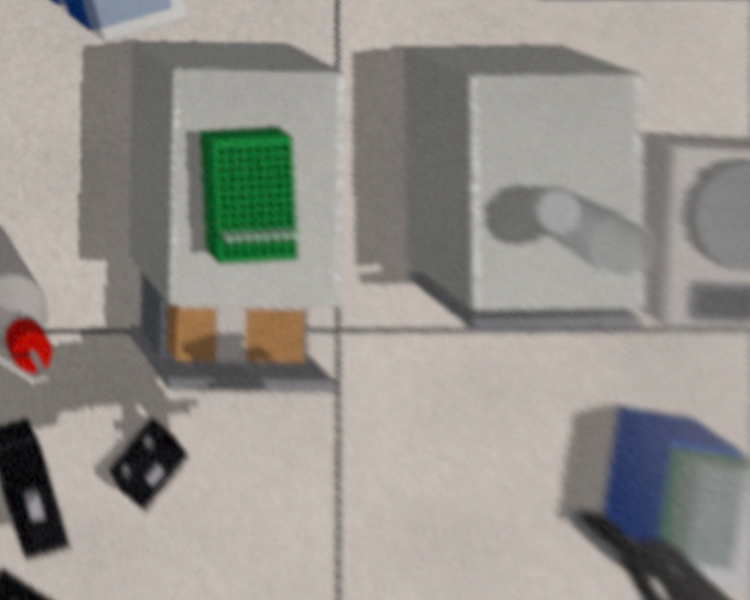

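View pics/tdb.png

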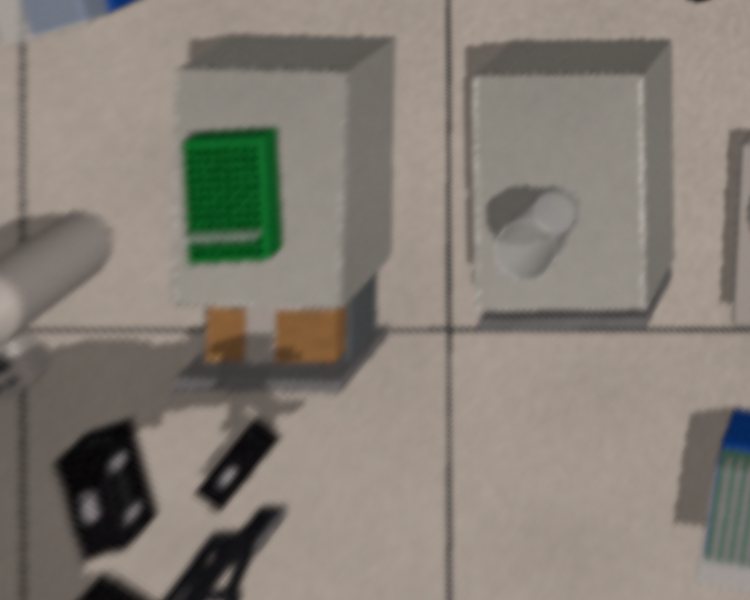

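```bash
python3 - <<'E'
from h import *
a=cam("side");b=cam("scene");w=cam("wrist")
print(R.from_quat(np.roll(observe()["ee_rot"],-1)).as_matrix().round(2))
print("tip", plane(b,[(150,258),(184,250),(164,240)],0)[:, :2].round(), plane(a,[(240,178),(267,165)],0).round())
print("wash",plane(b,[(393,203)],5).round(),plane(a,[(368,342)],5).round())
cv2.imwrite("pics/w_a.png",topdown(a,40,200,600,150,500,1.6))
cv2.imwrite("pics/w_b.png",topdown(b,40,200,600,150,500,1.6))
# front plates, wrist image at z=78
cv2.imwrite("pics/w_w.png",topdown(w,78,450,700,-260,240,1.5))
E
```

```text
[[-0.  1.  0.]
 [ 0.  0. -1.]
 [-1. -0. -0.]]
tip [[ 426. -396.]
 [ 455. -297.]
 [ 383. -329.]] [[ 451. -294.    0.]
 [ 329. -289.    0.]]
wash [[668. 391.   5.]] [[661. 413.   5.]]
```

View pics/w_a.png

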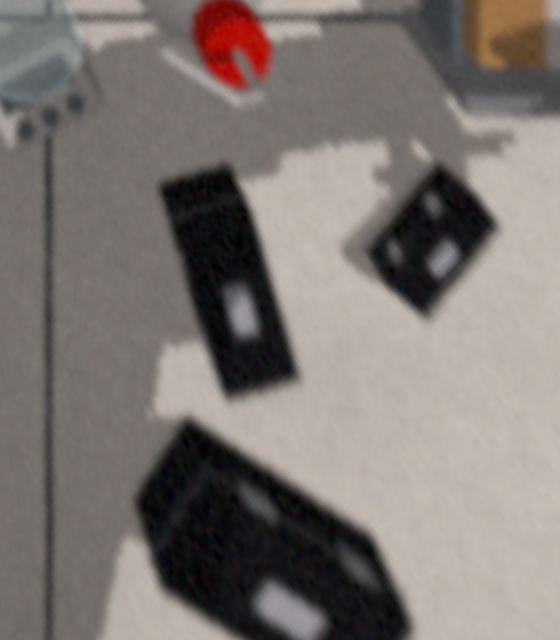

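View pics/w_b.png

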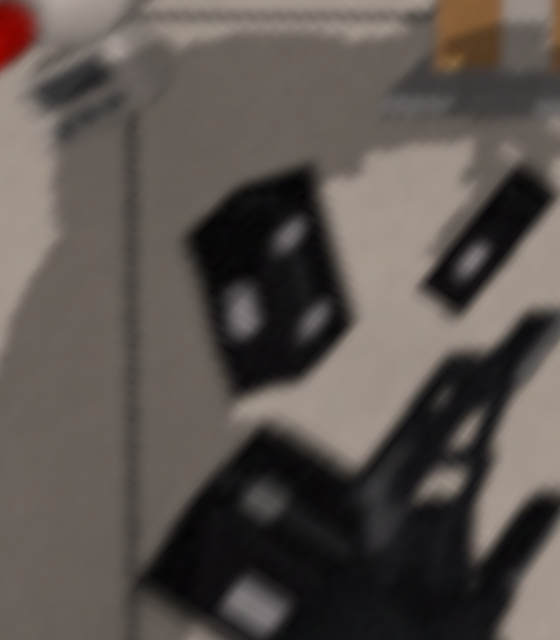

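View pics/w_w.png

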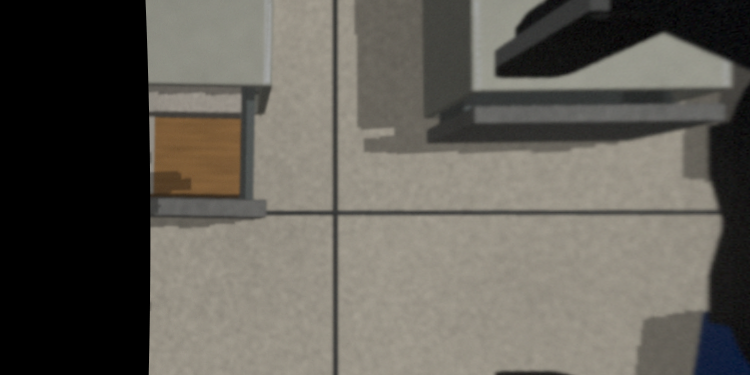

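```bash
python3 -m pendant '[[[0,0.0125,0.067],[0,0,0],-1],[[0,0.0125,0.067],[0,0,0],-1],[[0,0.0125,0.067],[0,0,0],-1],[[0,0.0125,0.067],[0,0,0],-1],[[0.0775,0,0],[0,0,0],-1],[[0.0775,0,0],[0,0,0],-1],[[0.0775,0,0],[0,0,0],-1],[[0.0775,0,0],[0,0,0],-1],[[0,0,0],[0,0,0],-1]]'
python3 - <<'E'
from h import *
for n in("side","wrist"): cv2.imwrite(f"pics/{n}2.png",cam(n)["img"])
s=observe();print(s["eef_pos"],s["force"],s["opening"])
E
```

```text
t: 1.68
eef_pos: [577.9, -160.0, 42.4]
ee_rot: [0.498, 0.499, 0.502, -0.501]
force: [-0.4, 0.0, 0.9]
opening: -0.003
[ 580.53039442 -161.03896033   46.46286108] [ 1.0174388  -0.19971035  0.57091732] 0.0005876700184473367
```

View pics/side2.png

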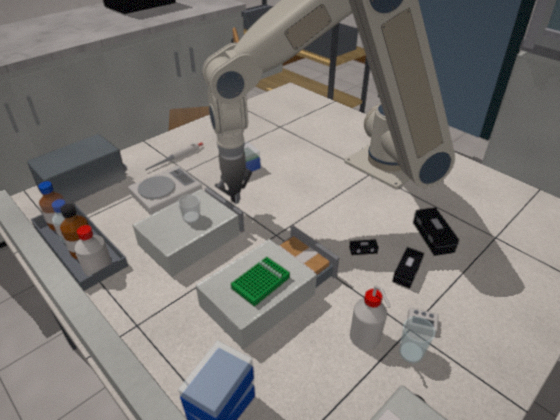

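View pics/wrist2.png

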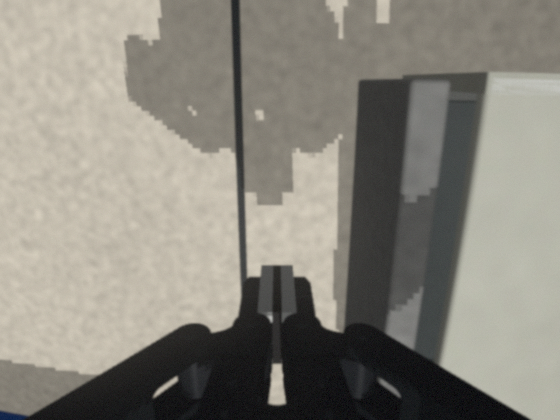

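```bash
python3 -m pendant '[[[0,0.017,0],[0,0,0],-1],[[0,0.017,0],[0,0,0],-1],[[0,0.007,0],[0,0,0],-1],[[0,0,0],[0,0,0],-1]]';python3 -m pendant '[[[0,0.005,0],[0,0,0],-1],[[0,0,0],[0,0,0],-1]]'
```

```text
t: 2.28
eef_pos: [604.7, -160.8, 45.4]
ee_rot: [0.5, 0.5, 0.5, -0.5]
force: [-2.4, 0.3, 2.1]
opening: 0.001
t: 2.52
eef_pos: [607.6, -160.7, 45.3]
ee_rot: [0.5, 0.5, 0.5, -0.5]
force: [-2.4, -0.3, 1.3]
opening: 0.007
```

```bash
python3 -m pendant '[[[0,0.005,0],[0,0,0],-1],[[0,0,0],[0,0,0],-1]]';python3 -m pendant '[[[0,0.005,0],[0,0,0],-1],[[0,0,0],[0,0,0],-1]]'
```

```text
t: 2.78
eef_pos: [610.8, -160.7, 45.2]
ee_rot: [0.5, 0.5, 0.5, -0.5]
force: [-1.7, 0.6, 1.9]
opening: 0.002
t: 3.02
eef_pos: [612.6, -160.7, 45.2]
ee_rot: [0.499, 0.499, 0.501, -0.501]
force: [-7.5, 0.6, 5.0]
opening: 0.0
```

```bash
python3 -m pendant '[[[0,0.003,0],[0,0,0],-1],[[0,0,0],[0,0,0],-1]]'
```

```text
t: 3.28
eef_pos: [612.6, -160.6, 45.1]
ee_rot: [-0.498, -0.499, -0.501, 0.501]
force: [-17.0, -0.3, 9.5]
opening: -0.001
```

```bash
python3 -m pendant '[[[0,-0.03,0],[0,0,0],-1],[[0,-0.06,0],[0,0,0],-1],[[0,-0.06,0],[0,0,0],-1],[[-0.1,0,0],[0,0,0],-1],[[0,0,0],[0,0,0],-1]]'
python3 - <<'E'
from h import *
for n in("side","wrist"):
    c=cam(n); cv2.imwrite(f"pics/{n}3.png",c["img"])
    cv2.imwrite(f"pics/{n}3t.png",topdown(c,78,450,700,-260,40,2))
s=observe();print(s["eef_pos"],s["force"],s["opening"])
E
```

```text
t: 3.9
eef_pos: [527.8, -161.9, 109.4]
ee_rot: [0.503, 0.501, 0.497, -0.499]
force: [0.6, 0.6, 0.0]
opening: -0.0
[ 526.41438831 -161.19491291  106.01395674] [-0.3028015   0.22698602 -0.97808125] 0.0011508419716757083
```

View pics/wrist3t.png

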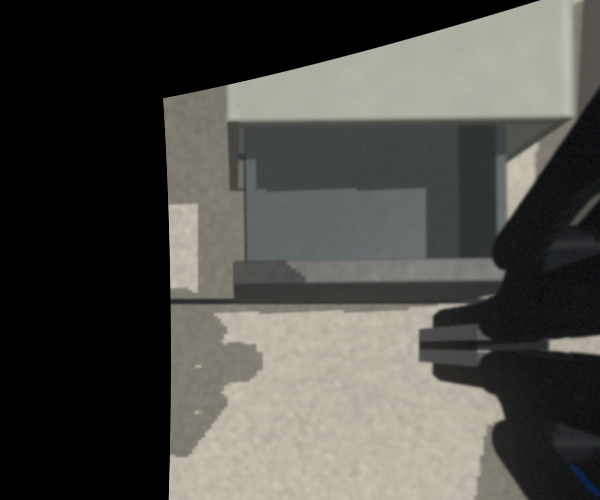

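View pics/side3t.png

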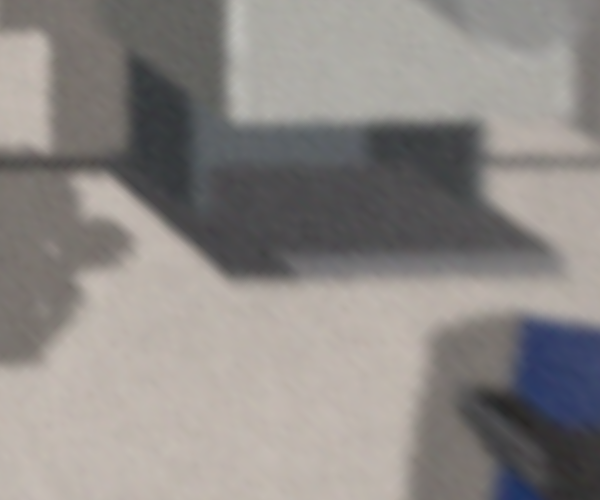

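```bash
python3 -m pendant '[[[0,0.062,0],[0,0,0],-1],[[0,0.06,0],[0,0,0],-1],[[0,0,0],[0,0,0],-1],[[0.05,0,0],[0,0,0],-1],[[0.052,0,0],[0,0,0],-1],[[0,0,0],[0,0,0],-1]]'; python3 -m pendant '[[[0,-0.025,0],[0,0,0],-1],[[0,-0.025,0],[0,0,0],-1],[[0,-0.025,0],[0,0,0],-1],[[0,0,0],[0,0,0],-1]]'
```

```text
t: 4.75
eef_pos: [596.4, -160.0, 41.3]
ee_rot: [0.498, 0.499, 0.502, -0.501]
force: [-0.6, 0.2, 1.3]
opening: -0.004
t: 5.25
eef_pos: [552.4, -160.8, 44.7]
ee_rot: [-0.5, -0.5, -0.5, 0.5]
force: [-0.9, -0.9, 0.1]
opening: 0.002
```

```bash
python3 -m pendant '[[[0,-0.025,0],[0,0,0],-1],[[0,-0.025,0],[0,0,0],-1],[[0,-0.025,0],[0,0,0],-1],[[0,-0.02,0],[0,0,0],-1],[[0,0,0],[0,0,0],-1]]'
```

```text
t: 5.88
eef_pos: [495.6, -160.7, 44.2]
ee_rot: [-0.5, -0.5, -0.5, 0.5]
force: [0.5, -0.3, 0.1]
opening: -0.001
```

```bash
python3 -m pendant '[[[0,0.02,0],[0,0,0],-1],[[-0.06,0,0],[0,0,0],-1],[[-0.1,0,0],[0,0,0],-1],[[-0.1,0,0],[0,0,0],0],[[0,-0.02,-0.094],[0,0,0],1],[[0,-0.02,-0.094],[0,0,0],1],[[0,-0.02,-0.094],[0,0,0],1],[[0,-0.02,-0.094],[0,0,0],1],[[0,-0.02,-0.094],[0,0,0],1],[[0,-0.02,-0.094],[0,0,0],1],[[0,-0.02,-0.094],[0,0,0],1],[[0,-0.02,-0.094],[0,0,0],1]]'; python3 -m pendant '[[[0,-0.02,-0.098],[0,0,0],1],[[0,0,0],[-0.093,0,0],1],[[0,0,0],[-0.093,0,0],1],[[0,0,0],[-0.093,0,0],1],[[0,0,0],[-0.093,0,0],1],[[0,0,0],[-0.093,0,0],1],[[0,0,0],[-0.093,0,0],1],[[0,0,0],[-0.093,0,0],1],[[0,0,0],[-0.093,0,0],1],[[0,0,0],[-0.093,0,0],1],[[0,0,0],[-0.093,0,0],1],[[0,0,0],[0,0,0],1]]'
python3 - <<'E'
from h import *
for n in("side","wrist"):
    c=cam(n); cv2.imwrite(f"pics/{n}4.png",c["img"])
    if n=="wrist": cv2.imwrite(f"pics/{n}4t.png",topdown(c,40,300,550,200,500,2))
    else: cv2.imwrite(f"pics/{n}4t.png",topdown(c,16,440,700,-260,0,2))
s=observe();print(s["qpos"],s["eef_pos"],s["force"],s["opening"]);print(R.from_quat(np.roll(s["ee_rot"],-1)).as_matrix().round(3))
E
```

```text
t: 7.38
eef_pos: [412.5, 293.1, 200.2]
ee_rot: [0.5, 0.5, 0.5, -0.5]
force: [1.0, -0.1, 0.6]
opening: 1.001
t: 8.88
eef_pos: [400.9, 349.9, 199.9]
ee_rot: [0.7, -0.102, 0.7, 0.102]
force: [0.3, 0.2, -0.0]
opening: 1.002
[ 5.59531622e-01  2.39080618e-01 -8.54669073e-02  1.24655212e+00
  5.18189890e-05  2.74435160e-01] [400.78109406 349.66873777 199.91656194] [ 0.11456809 -0.75425629  0.55536462] 0.9971795974387994
[[-0.    -0.281  0.96 ]
 [-0.     0.96   0.281]
 [-1.    -0.    -0.   ]]
```

View pics/wrist4.png

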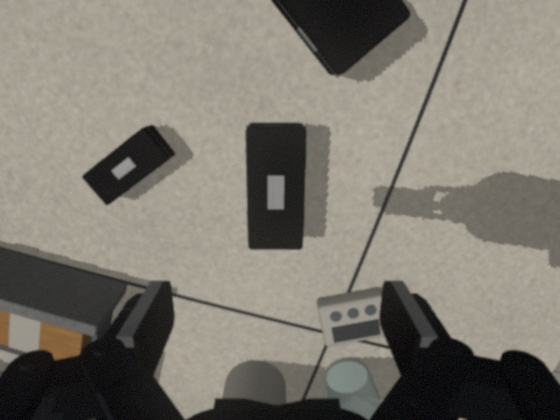

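View pics/wrist4t.png

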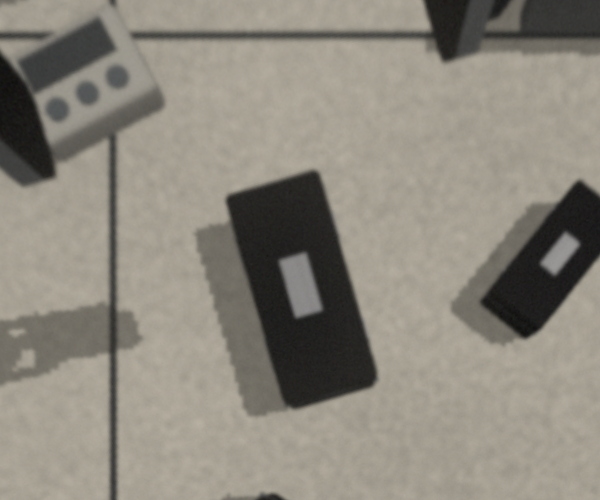

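View pics/side4.png

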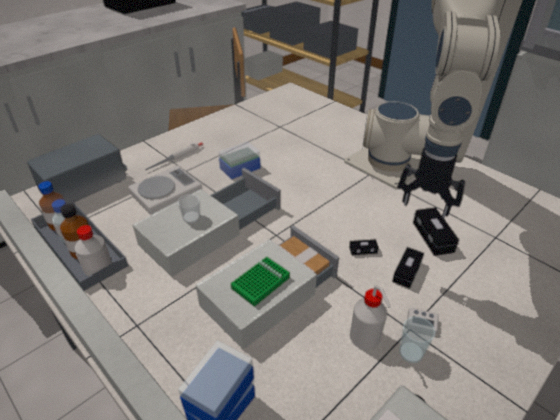

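View pics/side4t.png

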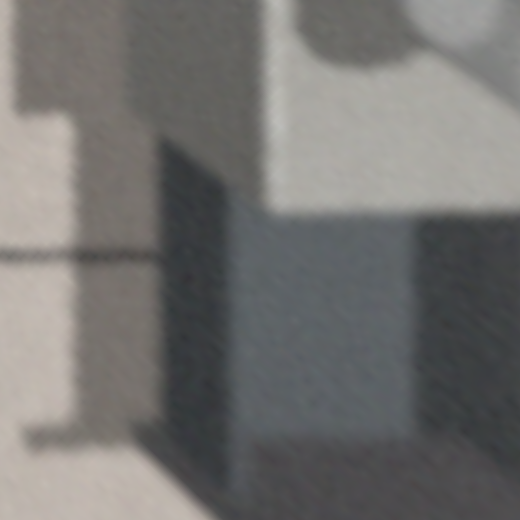

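```bash
python3 -m pendant '[[[0.08,-0.005,0.0067],[0,0,0],1],[[0.08,0,0],[0,0,0],1],[[0.08,0,0],[0,0,0],1],[[0.05,0,0],[0,0,0],1],[[0.029,0,0],[0,0,0],1],[[0,0,0],[0,0,0],1]]'; python3 -m pendant '[[[0,0,0],[0,0,0],0.3],[[0,0,0],[0,0,0],-0.2],[[0,0,0],[0,0,0],-1],[[0,0,0],[0,0,0],-1],[[0,0,0],[0,0,0],-1],[[0,0,0],[0,0,0],-1]]'
```

```text
t: 9.72
eef_pos: [404.7, 347.2, 7.5]
ee_rot: [0.699, -0.101, 0.701, 0.101]
force: [-0.4, 0.4, 0.8]
opening: 1.0
t: 10.48
eef_pos: [405.9, 348.0, 9.9]
ee_rot: [0.7, -0.101, 0.699, 0.102]
force: [-1.5, 0.8, 6.0]
opening: 0.575
```

```bash
python3 -m pendant '[[[-0.02,0,0],[0,0,0],-1],[[-0.05,0,0],[0,0,0],-1],[[-0.08,0,0],[0,0,0],-1],[[-0.08,0,0],[0,0,0],-1],[[-0.03,0,0],[0.071,0,0],-1],[[0,0,0],[0.071,0,0],-1],[[0,0,0],[0,0,0],-1]]'; python3 -m pendant '[[[0,-0.05,0.026],[0,0,0],-1],[[0,-0.085,0.026],[0,0,0],-1],[[0,-0.085,0.026],[0,0,0],-1],[[0,-0.085,0.026],[0,0,0],-1],[[0,-0.085,0.026],[0,0,0],-1],[[0,-0.085,0.026],[0,0,0],-1],[[0,-0.085,0.026],[0,0,0],-1],[[0,-0.085,0.026],[0,0,0],-1],[[0,-0.085,0.026],[0,0,0],-1],[[0,-0.085,0.026],[0,0,0],-1],[[0,-0.035,0],[0,0,0],-1],[[0,0,0],[0,0,0],-1]]'
python3 - <<'E'
from h import *
for n in("side","wrist","scene"):
    c=cam(n); cv2.imwrite(f"pics/{n}5.png",c["img"])
    if n=="wrist": cv2.imwrite(f"pics/{n}5t.png",topdown(c,78,440,700,-260,-60,2.2))
s=observe();print(s["qpos"],s["eef_pos"],s["force"],s["opening"]);print(R.from_quat(np.roll(s["ee_rot"],-1)).as_matrix().round(3))
E
```

```text
t: 11.35
eef_pos: [405.1, 347.4, 165.5]
ee_rot: [0.707, -0.002, 0.707, 0.002]
force: [-0.6, 0.1, -3.1]
opening: 0.574
t: 12.85
eef_pos: [563.4, -162.8, 164.1]
ee_rot: [0.707, -0.002, 0.708, 0.002]
force: [-1.2, 0.2, -2.7]
opening: 0.576
[-4.20859189e-01  3.45621511e-01 -2.37159939e-02  1.20206537e+00
  3.20000206e-04 -4.27814389e-01] [ 563.52399671 -160.53945726  164.7484073 ] [-0.63145907  0.0951478  -2.29958569] 0.5732526354697884
[[-0.    -0.007  1.   ]
 [ 0.001  1.     0.007]
 [-1.     0.001 -0.   ]]
```

View pics/wrist5.png

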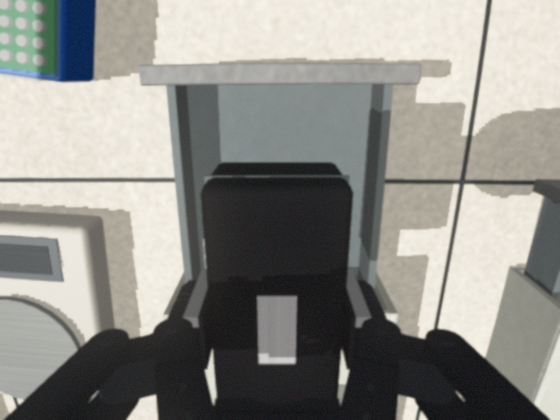

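View pics/wrist5t.png

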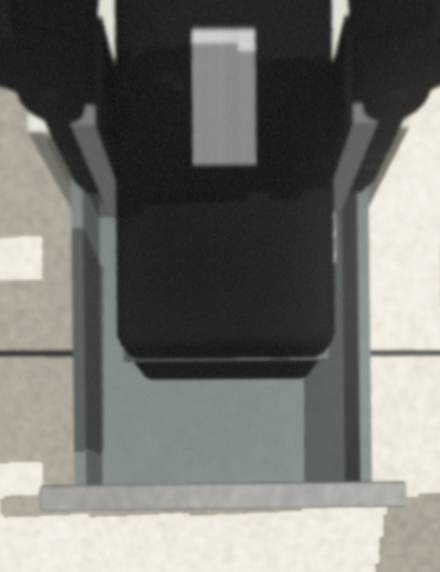

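View pics/scene5.png

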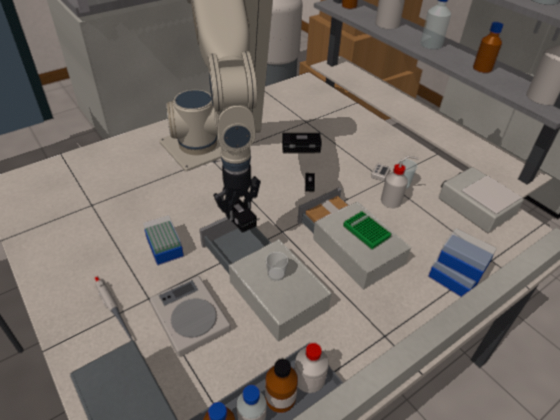

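View pics/side5.png

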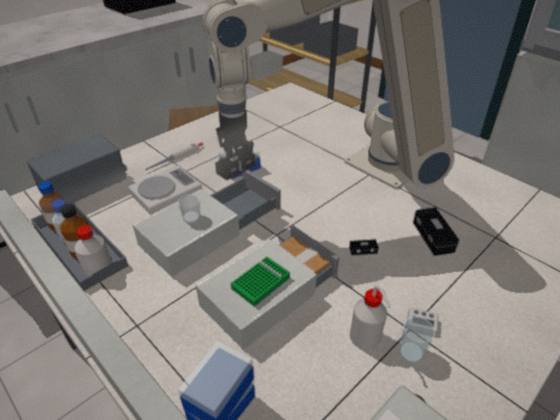

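```bash
python3 -m pendant '[[[0.06,0,0],[0,0,0],-1],[[0.06,0,0],[0,0,0],-1],[[0.05,0,0],[0,0,0],-1],[[0.035,0,0],[0,0,0],-1],[[0.02,0,0],[0,0,0],-1],[[0,0,0],[0,0,0],-1],[[0,0,0],[0,0,0],-1]]'; python3 -m pendant '[[[0.003,0,0],[0,0,0],-1],[[0.003,0,0],[0,0,0],-1],[[0,0,0],[0,0,0],-1]]'
```

```text
t: 13.88
eef_pos: [564.5, -161.6, 30.7]
ee_rot: [0.708, -0.002, 0.707, 0.002]
force: [-0.1, 0.8, -1.7]
opening: 0.577
t: 14.25
eef_pos: [563.9, -161.8, 26.1]
ee_rot: [0.707, -0.002, 0.707, 0.002]
force: [0.4, 0.1, -2.8]
opening: 0.577
```

```bash
python3 -m pendant '[[[0.002,0,0],[0,0,0],-1],[[0,0,0],[0,0,0],-1]]'; python3 -m pendant '[[[0.002,0,0],[0,0,0],-1],[[0,0,0],[0,0,0],-1]]'
```

```text
t: 14.5
eef_pos: [564.8, -161.8, 25.9]
ee_rot: [0.708, -0.002, 0.706, 0.002]
force: [0.5, 1.5, 4.8]
opening: 0.573
t: 14.75
eef_pos: [565.6, -161.8, 25.9]
ee_rot: [0.709, -0.002, 0.706, 0.002]
force: [-0.1, 3.1, 13.5]
opening: 0.579
```

```bash
python3 -m pendant '[[[-0.002,0,0],[0,0,0],0.3],[[0,0,0],[0,0,0],0.6],[[0,0,0],[0,0,0],0.6],[[0,0,0],[0,0,0],0.6],[[-0.04,0,0],[0,0,0],0.6],[[-0.08,0,0],[0,0,0],0.6],[[-0.1,0,0],[0,0,0],0.6],[[0,0,0],[0,0,0],0.6]]'
python3 - <<'E'
from h import *
for n in("side","wrist"):
    c=cam(n); cv2.imwrite(f"pics/{n}6.png",c["img"])
    if n=="wrist": cv2.imwrite(f"pics/{n}6t.png",topdown(c,56,440,700,-260,-60,2.2))
s=observe();print(s["eef_pos"],s["force"],s["opening"])
E
```

```text
t: 15.75
eef_pos: [565.9, -162.6, 161.6]
ee_rot: [0.71, -0.003, 0.705, 0.001]
force: [-0.3, -0.1, -0.2]
opening: 0.799
[ 564.01458854 -161.77408557  157.13977384] [-0.35884139  0.26480065 -0.74395988] 0.8018603660141822
```

View pics/wrist6t.png

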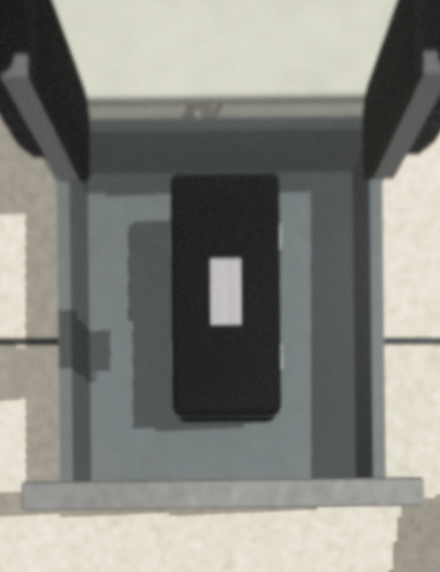

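View pics/side6.png

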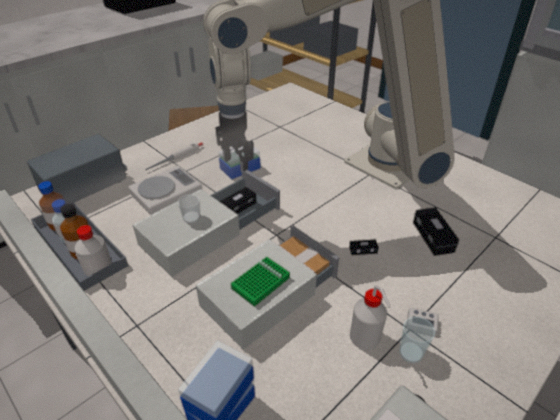

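```bash
python3 -m pendant '[[[0,0,-0.075],[0,0,0],-1],[[0,0,-0.075],[0,0,0],-1],[[0,0,-0.075],[0,0,0],-1],[[0,0,0],[0,0,0],-1],[[0.06,0,0],[0,0,0],-1],[[0.07,0,0],[0,0,0],-1],[[0.057,0,0],[0,0,0],-1],[[0,0,0],[0,0,0],-1]]'; python3 -m pendant '[[[0,0,0.02],[0,0,0],-1],[[0,0,0.02],[0,0,0],-1],[[0,0,0.015],[0,0,0],-1],[[0,0,0.015],[0,0,0],-1],[[0,0,0.02],[0,0,0],-1],[[0,0,0.02],[0,0,0],-1],[[0,0,0.02],[0,0,0],-1],[[0,0,0.02],[0,0,0],-1]]'
```

```text
t: 16.85
eef_pos: [427.5, -161.3, 42.1]
ee_rot: [0.705, -0.001, 0.709, 0.003]
force: [-0.2, -0.9, -0.6]
opening: -0.0
t: 17.85
eef_pos: [519.7, -161.8, 44.6]
ee_rot: [0.707, -0.002, 0.707, 0.002]
force: [-1.9, 0.4, 0.7]
opening: 0.001
```

```bash
python3 -m pendant '[[[0,0,0.02],[0,0,0],-1],[[0,0,0.02],[0,0,0],-1],[[0,0,0.02],[0,0,0],-1],[[0,0,0.02],[0,0,0],-1],[[0,0,0.02],[0,0,0],-1],[[0,0,0.015],[0,0,0],-1],[[0,0,0.008],[0,0,0],-1],[[0,0,0],[0,0,0],-1]]'; python3 -m pendant '[[[0,0,0.008],[0,0,0],-1],[[0,0,0.005],[0,0,0],-1],[[0,0,0],[0,0,0],-1]]'
```

```text
t: 18.85
eef_pos: [593.1, -161.5, 44.5]
ee_rot: [0.707, -0.002, 0.707, 0.002]
force: [-3.1, 2.5, -0.9]
opening: -0.001
t: 19.23
eef_pos: [600.5, -161.5, 44.6]
ee_rot: [0.707, -0.002, 0.707, 0.002]
force: [-3.6, 1.7, 0.1]
opening: 0.003
```

```bash
python3 -m pendant '[[[0,0,0.008],[0,0,0],-1],[[0,0,0.005],[0,0,0],-1],[[0,0,0],[0,0,0],-1]]'; python3 -m pendant '[[[0,0,0.006],[0,0,0],-1],[[0,0,0],[0,0,0],-1]]';  python3 -m pendant '[[[0,0,0.004],[0,0,0],-1],[[0,0,0],[0,0,0],-1]]'
```

```text
t: 19.6
eef_pos: [608.3, -161.4, 44.6]
ee_rot: [0.707, -0.002, 0.707, 0.002]
force: [-3.8, 2.5, -1.2]
opening: -0.002
t: 19.85
eef_pos: [612.3, -161.6, 44.6]
ee_rot: [0.707, -0.002, 0.707, 0.002]
force: [-3.0, 1.9, -1.5]
opening: -0.006
t: 20.1
eef_pos: [614.6, -161.5, 44.6]
ee_rot: [0.707, -0.002, 0.707, 0.002]
force: [-2.2, 1.6, -1.4]
opening: 0.003
```

```bash
python3 -m pendant '[[[0,0,0.004],[0,0,0],-1],[[0,0,0],[0,0,0],-1]]';  python3 -m pendant '[[[0,0,0.004],[0,0,0],-1],[[0,0,0],[0,0,0],-1]]'
```

```text
t: 20.35
eef_pos: [615.5, -161.5, 44.6]
ee_rot: [0.706, -0.002, 0.708, 0.002]
force: [-10.2, 0.7, 2.7]
opening: 0.003
t: 20.6
eef_pos: [615.5, -161.5, 44.7]
ee_rot: [0.705, -0.002, 0.71, 0.001]
force: [-22.5, 0.5, 9.3]
opening: -0.004
```

```bash
python3 -m pendant '[[[0,0,-0.02],[0,0,0],-1],[[0,0,-0.05],[0,0,0],-1],[[0,0,-0.08],[0,0,0],-1],[[-0.04,0,-0.06],[0,0,0],-1],[[-0.09,0,0],[0,0,0],-1],[[-0.05,0,0],[0,0,0],-1],[[0,0,0],[0,0,0],-1]]'
python3 - <<'E'
from h import *
for n in("side","wrist"):
    c=cam(n); cv2.imwrite(f"pics/{n}7.png",c["img"])
    if n=="wrist": cv2.imwrite(f"pics/{n}7t.png",topdown(c,78,440,700,-260,40,2))
s=observe();print(s["eef_pos"],s["force"],s["opening"])
E
```

```text
t: 21.48
eef_pos: [495.0, -163.1, 155.7]
ee_rot: [0.709, -0.003, 0.705, 0.001]
force: [-0.7, 0.5, -0.4]
opening: 0.001
[ 493.52618689 -162.28407416  152.72835547] [-0.10913326  0.27750263  1.04399467] -0.0011602622939198115
```

View pics/wrist7t.png

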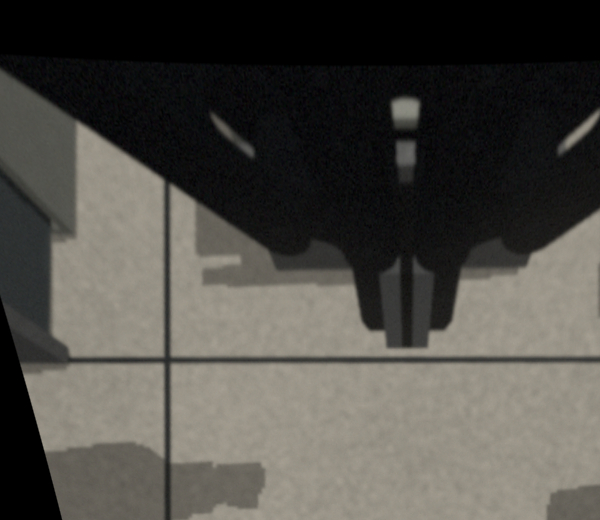

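View pics/side7.png

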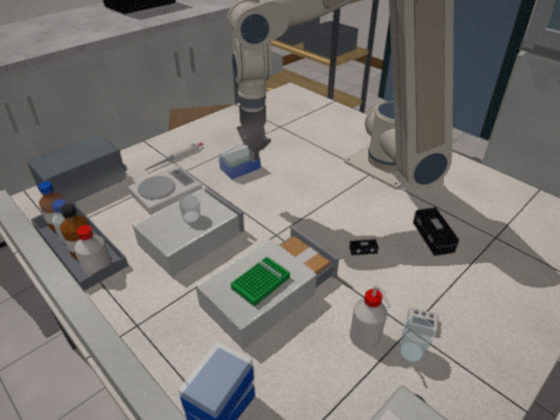

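```bash
python3 -m pendant '[[[0,0.086,0.003],[0,0,0],-1],[[0,0.086,0.003],[0,0,0],-1],[[0,0.086,0.004],[0,0,0],-1],[[0,0.086,0.004],[0,0,0],-1],[[0,0.086,0.004],[0,0,0],-1],[[0,0.086,0.004],[0,0,0],-1],[[0,0,0],[0,0,0],-1],[[0.06,0,0],[0,0,0],-1],[[0.07,0,0],[0,0,0],-1],[[0.05,0,0],[0,0,0],-1],[[0,0,0],[0,0,0],-1]]'; python3 -m pendant '[[[0,0,0.02],[0,0,0],-1],[[0,0,0.02],[0,0,0],-1],[[0,0,0.015],[0,0,0],-1],[[0,0,0.015],[0,0,0],-1],[[0,0,0.015],[0,0,0],-1],[[0,0,0.015],[0,0,0],-1],[[0,0,0],[0,0,0],-1]]'
```

```text
t: 22.95
eef_pos: [502.9, 146.6, 42.1]
ee_rot: [0.705, -0.002, 0.709, 0.001]
force: [0.3, -0.4, 0.4]
opening: -0.001
t: 23.82
eef_pos: [565.3, 147.9, 44.5]
ee_rot: [0.707, -0.002, 0.707, 0.002]
force: [-1.7, -0.5, 1.1]
opening: -0.001
```

```bash
python3 -m pendant '[[[0,0,0.02],[0,0,0],-1],[[0,0,0.02],[0,0,0],-1],[[0,0,0.015],[0,0,0],-1],[[0,0,0.01],[0,0,0],-1],[[0,0,0.005],[0,0,0],-1],[[0,0,0],[0,0,0],-1]]'; python3 -m pendant '[[[0,0,0.006],[0,0,0],-1],[[0,0,0.004],[0,0,0],-1],[[0,0,0],[0,0,0],-1]]'
```

```text
t: 24.58
eef_pos: [606.7, 147.9, 44.4]
ee_rot: [0.707, -0.002, 0.707, 0.002]
force: [-2.8, -1.7, -0.5]
opening: 0.002
t: 24.95
eef_pos: [612.6, 148.0, 44.5]
ee_rot: [0.707, -0.002, 0.707, 0.002]
force: [-2.6, -1.4, 0.2]
opening: -0.001
```

```bash
python3 -m pendant '[[[0,0,0.006],[0,0,0],-1],[[0,0,0],[0,0,0],-1]]'; python3 -m pendant '[[[0,0,0.004],[0,0,0],-1],[[0,0,0],[0,0,0],-1]]'
```

```text
t: 25.2
eef_pos: [616.5, 148.2, 44.6]
ee_rot: [0.707, -0.002, 0.707, 0.002]
force: [-2.8, -1.5, -1.3]
opening: -0.003
t: 25.45
eef_pos: [618.9, 148.2, 44.6]
ee_rot: [0.707, -0.002, 0.707, 0.002]
force: [-4.4, -1.3, -1.4]
opening: 0.001
```

```bash
python3 -m pendant '[[[0,0,0.004],[0,0,0],-1],[[0,0,0],[0,0,0],-1]]'; python3 -m pendant '[[[0,0,0.003],[0,0,0],-1],[[0,0,0],[0,0,0],-1]]'
```

```text
t: 25.7
eef_pos: [619.9, 148.2, 44.6]
ee_rot: [0.706, -0.002, 0.708, 0.002]
force: [-8.4, -2.2, 2.8]
opening: 0.002
t: 25.95
eef_pos: [619.9, 148.2, 44.6]
ee_rot: [0.705, -0.002, 0.709, 0.002]
force: [-17.3, -2.5, 7.6]
opening: 0.002
```

```bash
python3 -m pendant '[[[0,0,-0.02],[0,0,0],-1],[[0,0,-0.05],[0,0,0],-1],[[0,0,-0.08],[0,0,0],-1],[[-0.04,0,-0.04],[0,0,0],-1],[[-0.09,0,-0.03],[0,0,0],-1],[[-0.09,-0.06,-0.04],[0,0,0],-1],[[-0.09,-0.09,-0.04],[0,0,0],-1],[[0,-0.09,0],[0,0,0],-1],[[0,0,0],[0,0,0],-1],[[0,0,0],[0,0,0],-1]]'
python3 - <<'E'
from h import *
for n in("side","wrist","scene"):
    c=cam(n); cv2.imwrite(f"pics/{n}8.png",c["img"])
    if n=="scene": cv2.imwrite(f"pics/{n}8t.png",topdown(c,78,540,700,-260,260,1.5))
s=observe();print(s["eef_pos"],s["force"],s["opening"])
E
```

```text
t: 27.2
eef_pos: [451.6, 18.7, 213.9]
ee_rot: [0.708, -0.001, 0.707, 0.002]
force: [-0.6, 0.9, -0.6]
opening: 0.002
[451.31744641  19.59868775 213.47516835] [-0.46860868 -0.05255563 -0.33047973] -0.0024936786658489377
```

View pics/scene8.png

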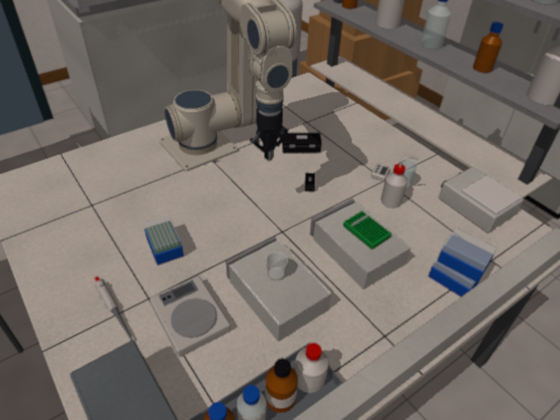

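View pics/side8.png

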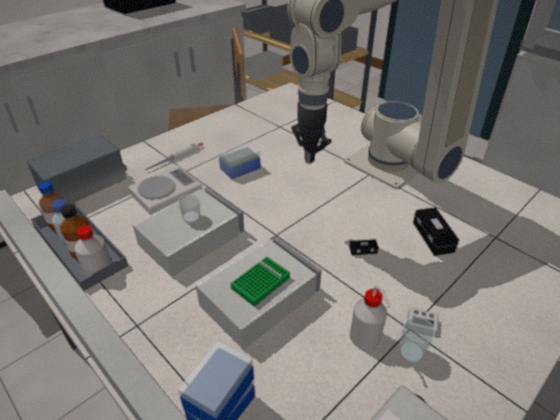

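View pics/scene8t.png

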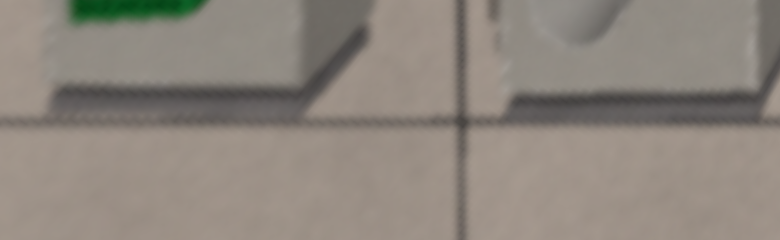

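```bash
python3 -c "
from cell import r
print(r.hand_in())"
```

```text
the job is handed in; nothing more can be done
None
```

I put the middle-sized black case flat in the drawer of `unit_free`, and both drawers are now shut. The job took about 27 s of the 67 s allowed and is handed in.

- **Opening:** I pressed the locked front once to release it and drew the drawer out by its front plate to about 147 mm.
- **Placing:** I gripped the case across its width and lowered it until I felt the floor. After letting go, the wrist camera showed it lying flat and roughly centred.
- **Closing:** I pushed the drawer with the case in to its stop once, at about 22 N, and let go. Then I pushed the ajar full drawer to its stop once, at about 17 N.

**Last checks:** in the final scene and side views both fronts stand at about the same small gap from their units, as a locked front does. The catches can only be judged from those views and from the contact forces, since the drawer positions can't be read. By eye, the cup, tube rack, tip box and other things had not moved, and the gripper was clear of everything at about 0 N. No check failed or disagreed.

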